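# Seat a laptop battery pack in the sloping test cradle

## Robot

A 6-joint arm with a two-finger parallel gripper is mounted at the origin on a cart in front of the work surface, level with it; the furniture and walls round the work are solid. World frame = base frame: x ahead of the robot, y to its left, z up, the work surface at z = 0. Lengths are in m, angles in rad, forces in N, time in s.
With the tool pointing down it reaches from about 0.275 to 0.85 m from the base axis. Payload 19 kg.
Tool frame: the origin (TCP) lies on the centre line of the jaws, within the pads' length; the fingertips stand 22 mm ahead of it and the grasp point (between the pads) lies 3 mm ahead of it (robot.tcp_to_tips is the distance from the TCP to the fingertips, in m); z points along the fingers, y is the line along which they close (so a half turn about z gives the same grasp; the last joint's range is limited). The gripper opens to 85 mm and grips with 20 to 120 N. Pads are 22 mm wide; open, the fingers measure 114 mm over their backs; the gripper's body (76 mm by 85 mm) begins 54 mm behind the grasp point. The pads swing forward as they close: fully open they stand 13 mm farther back than shut.
Start: joints at [-1.274, 0.15, 1.437, -0, 1.554, -0.134], TCP at [0.24, -0.522, 0.225] pointing down, gripper open.
Joint ranges: [-2.8, 2.8], [-0.68, 2.1], [0.12, 2.68], [-1.39, 4.53], [0.16, 2.79], [-2.81, 2.81]. Speed limits (rad/s): [1.89, 1.89, 2.22, 3.01, 3.01, 3.01].

## Interface

Orientations are given as a unit quaternion [x, y, z, w].
In Python, from station import robot gives the robot as it stands.
- The arm moves only by the shell command python3 -m creep 'ROWS' [OPENING] [FORCE]. ROWS is a JSON object whose one key "steps" holds a list of rows, each an object with "delta_pos": the shift along the tool's x, y, z in units of 40 mm (1.0 is 40 mm), a list of three; "yaw": the turn about the tool's z in units of 5 degrees (1.0 is 5 degrees). In form: {"steps": [{"delta_pos": [x, y, z], "yaw": yaw}, ...]}. A call has 1 to 20 rows; each row shifts and turns the commanded pose from where the row before left it, along the tool's axes as they then stand; what a row does not reach is not made up. A row lasts 1/8 s, in which the tool goes at most 62.5 mm and 10.7 degrees, less where a joint would pass 70% of its speed; a pose out of reach is approached as far as the arm can. A call is refused whole if a number of a shift passes 1 or a number of a turn 1, either way. A call with a gripper value outside its range is refused whole. OPENING is the finger opening in mm, from 0 to 85.4, set as the call begins (- or left out, the last holds). The fingers move at their own pace and stop on an object; FORCE is the grip in N (left out, the last holds). Time passes only in rows, so rows that do not move let the fingers close. It gives the time, the measured TCP pose, the force, the opening and the grip force at its end, in the units of the state.
- robot.sense(): the state, without advancing time (a new reading comes with each control period).
- robot.camera(name): name is "scene" or "top" or "wrist"; returns a dict with "img" (400x640x3 uint8, red, green, blue), "vfov" (degrees; the focal length in pixels is half the picture's height over the tangent of half this angle, whatever the lens; pixels are square), "cx", "cy" (the principal point, pixels), "position" and "rotation" of the camera in the world; the wrist camera has in their place "T_tool_cam" (4x4, takes a point from camera to tool coordinates, whose origin is the TCP and whose axes are the flange's). Camera axes: x right, y up, looking along -z (the intrinsics and any distortion apply to the point x, -y, -z); pixel columns grow to the right and rows downward; lengths in m; the calibration is good to about 2 mm. A picture is of the moment at which its call begins: read the wrist's pose just before it. There is no depth.
- robot.sign_off(): hands the job in; it is judged then, once.
The state is a dict: "time_s": time; "joints": joint angles; "qvel": joint speeds; "tau": joint torques, N m; "eef_pos": TCP position; "ee_rot": TCP orientation; "contact_force": force on the tool from outside, world axes, zero at the start; "wrist_torque": the same for the moment, N m; "finger_gap": finger opening in m; "gripper_force": force on a finger pad.
Only numpy, scipy, OpenCV 4.12 (cv2) and the standard library are available. Lean on these libraries where they do the work, as an engineer would, in place of code of your own. Each camera call takes 0.05 s, during which the arm holds its last target. There are 200 camera calls.

## Task

Lay the laptop battery pack flat on the cradle's sloping bed, contact tongue down the slope, lowering it until it touches before you let go, so that it slides by its own weight into the corner between the side fence and the sprung contact head. Once it lies there free, push its upper long edge down the slope until the spring catch pops up behind it and holds it home; how deep that is depends on how the last user set the depth slide, so go by feel. Set the pack down gently, do not ram it against the rigid stop bar (20 N on the bar at most), and leave the other things on the bench where they are.

Things in the scene. Friction and masses are not known exactly. Their poses are not given: they have to be found in the camera images.
- battery: Black laptop battery pack, label on top, 0.24 kg: a slab 62 (x) by 150 (y) by 9 mm. Origin on its underside; slab from x = -34 to +28 mm (middle at x = -3), y = -75 to +75, z = 0 to 9. On its +x long edge a thin cream contact tongue sticks out 6 mm more; it needs no room (it enters the contact head's mouth). Starts flat on the worktop at the right, label up, +x edge roughly towards the robot.
- bed: Sloping aluminium bed of the test cradle, a fixed grey wedge at the left. Frame tilted with the bed: origin on its surface in the locating corner, x up the slope (20 deg, away from the robot), y along the low edge to the side fence, which is the low side (12 deg), z square out of the bed. Distances below are in this frame. Slick (friction 0.1): a pack let go slides into the corner in a second.
- bed_middle (a point): Middle of the bed's flat top (x = -38 to 148, y = -186 to 14 mm). To leave room for fingers that let go, lay the pack with its lower edge at x = 50 to 62 mm and its fence end 10 to 25 mm short of the fence. Slid down free, its origin lies at x = 48, y = -75 and its upper edge at x = 82 mm. Held home, the upper edge is at the catch teeth: anywhere from x = 63 to 77 mm.
- fence_face (a point): Middle of the face of the side fence, an aluminium bar 13 mm high with its face at y = 0, from x = -14 to 96 mm. Across the low end, behind the contact head, stands a black housing 18 mm high (x = -38 to -4 mm).
- contact_head (a joint): Travel of the sprung grey contact head down the slope, m: 0 out. Its face is at x = 20 mm when out, y = -117 to -33, 12 mm high. It resists with 3.5 N at first and 0.3 N more per mm (5 to 9 N with the pack home); the pack's weight alone does not move it. With the pack held home it is pushed in by 5 to 19.5 mm, as the depth slide is set.
- catch (a joint): Catch, m: 0 up, 0.0045 flush. Two steel teeth 12 mm wide at y = -37 and -113 mm, 4.5 mm high when up, square face down the slope. Sprung weakly (under 0.5 N): the pack lies flat over them; they pop up behind its upper edge when it is home. They sit with a rigid stop bar, 1.5 mm beyond home, on a locked depth slide: its setting (tooth face at x = 62.5 to 76.5) is not reported.
- push_line (a point): Point 5 mm above the bed between the teeth, at x = 105, y = -75 mm: from here down the slope a closed fingertip (y = -95 to -55 mm) can reach the pack's upper edge and push it. Home is felt: the force rises softly on the spring, then steeply on the stop bar (thin steel bar across the bed under the contact head).
- laptop_top (a point): Middle of the top edge of the opened laptop that stands, fixed, between the pack and the cradle: 240 mm above the worktop, 360 mm wide. Carry the pack over it. Also fixed: a job-sheet holder 200 mm high in front of the pack (x = 0.30 to 0.38 m) and, behind the cradle, a wall shelf from x = 0.62 m on, 0.5 m above the worktop.
- disk_25: Bystander: small silver and green disk drive lying flat, 102 x 70 x 10 mm, at the far right. Origin under its middle.
- heat_sink: Bystander: finned aluminium heat sink, 50 x 50 x 22 mm, at the right. Origin under its middle.
- screwdriver_blue: Bystander: small blue-handled screwdriver, 140 mm long, lying behind the pack in front of the drawer cabinets. Origin under its middle.
- usb_stick: Bystander: red USB stick, 47 x 16 x 8 mm, lying behind the open laptop. Origin under its middle.
- solder_spool: Bystander: blue solder spool standing on its flange, 56 mm across, 39 mm high, behind the cradle. Origin under its middle.

How it is judged:
By the outcome, as a careful person would: the job done as asked, in the order asked, and still so for the second after the job is handed in, with the robot touching nothing.
It also fails if it takes over 58 s, if anything falls off the work surface, if the arm or the gripper's body presses on something with over 40 N, if the wrist force passes 120 N, or if a joint passes its speed limit or range.

## Working session

There is one attempt and no reset: what is moved stays moved. The work goes in short steps, Python scripts to look and compute and a shell command to move; the robot and the scene stay as the last step left them, time stands still between calls to the robot, and variables do not carry over. Pictures are saved under pics/ and viewed, at most 10 in all, crops included, and the job is handed in when it is done.

```bash
ls; mkdir -p pics; python3 - <<'E'
from station import robot
import cv2,json,numpy as np
s=robot.sense();print({k:np.round(v,3).tolist() for k,v in s.items()})
for n in("scene","top","wrist"):
    c=robot.camera(n);cv2.imwrite(f"pics/{n}0.png",c["img"][:,:,::-1])
    print(n,{k:(np.round(v,4).tolist() if not isinstance(v,str) else v) for k,v in c.items() if k!="img"})
E
```

```text
pics
{'time_s': 0.0, 'joints': [-1.274, 0.151, 1.438, 0.0, 1.554, -0.134], 'qvel': [-0.001, 0.002, -0.001, 0.0, -0.0, -0.0], 'tau': [-0.0, -71.305, -57.087, -0.0, 0.009, -0.0], 'eef_pos': [0.24, -0.522, 0.224], 'ee_rot': [0.977, 0.214, -0.0, -0.001], 'contact_force': [0.314, 0.319, -0.765], 'wrist_torque': [-0.01, 0.011, 0.019], 'gripper_force': 0.0, 'finger_gap': 0.086}
scene {'vfov': 49.5138, 'cx': 314.3087, 'cy': 200.3318, 'position': [-0.2275, 0.8124, 0.931], 'rotation': [-0.1635, 0.4471, 0.824, -0.3072]}
top {'vfov': 56.7452, 'cx': 320.9495, 'cy': 204.162, 'position': [0.2947, -0.0736, 1.3542], 'rotation': [0.0613, -0.078, -0.696, 0.7111]}
wrist {'vfov': 69.4544, 'cx': 315.6123, 'cy': 204.9797, 'T_tool_cam': [[-0.0005, 0.9491, 0.3149, 0.0822], [1.0, 0.0002, 0.0009, 0.0013], [0.0008, 0.3149, -0.9491, -0.1491], [0.0, 0.0, 0.0, 1.0]]}
```

View pics/top0.png

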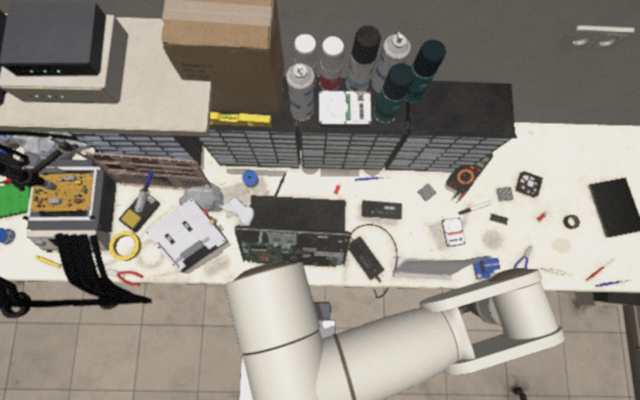

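View pics/scene0.png

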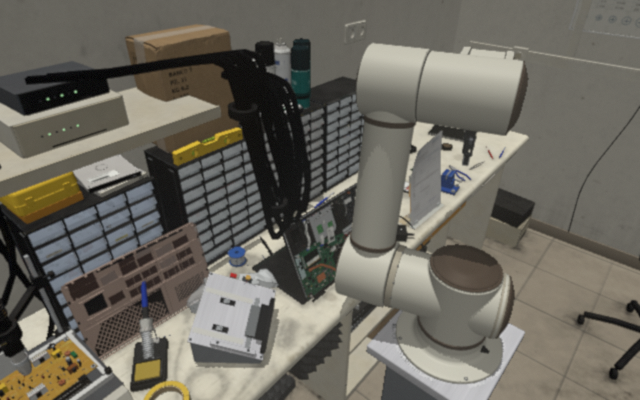

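The top view shows the pack as a dark slab near px (382,210), between laptop (293,230) and job-sheet holder (437,268). The cradle is at (188,237), turned in yaw. In the scene view the cradle is at (232,310).

```bash
python3 - <<'E'
import cv2,numpy as np
t=cv2.imread("pics/top0.png");s=cv2.imread("pics/scene0.png")
a=cv2.resize(t[185:285,135:245],(440,400),interpolation=cv2.INTER_CUBIC)
b=cv2.resize(s[255:375,180:290],(360,400),interpolation=cv2.INTER_CUBIC)
cv2.imwrite("pics/crop1.png",np.hstack([a,b]))
E
cat > h.py <<'E'
import numpy as np,cv2
from scipy.spatial.transform import Rotation as R
from station import robot
def cam(c,s=None):
    f=200/np.tan(np.radians(c["vfov"])/2)
    if "position" in c:
        return f,c["cx"],c["cy"],R.from_quat(c["rotation"]).as_matrix() if np.size(c["rotation"])==4 else np.array(c["rotation"]),np.array(c["position"])
    T=np.array(c["T_tool_cam"]);Rt=R.from_quat(s["ee_rot"]).as_matrix()
    return f,c["cx"],c["cy"],Rt@T[:3,:3],Rt@T[:3,3]+s["eef_pos"]
def ray(C,u,v):
    f,cx,cy,M,p=C
    return p,M@np.array([(u-cx)/f,-(v-cy)/f,-1.])
def onz(C,u,v,z):
    p,d=ray(C,u,v);return p+d*(z-p[2])/d[2]
def proj(C,P):
    f,cx,cy,M,p=C
    q=M.T@(np.array(P)-p);return np.array([cx-f*q[0]/q[2],cy+f*q[1]/q[2]])
def tri(A,B):
    (p,d),(q,e)=A,B
    k=np.linalg.lstsq(np.stack([d,-e],1),q-p,rcond=None)[0]
    a,b=p+k[0]*d,q+k[1]*e;return (a+b)/2,np.linalg.norm(a-b)
E
python3 - <<'E'
from h import *
c=robot.camera("top");C=cam(c)
g=cv2.cvtColor(c["img"],cv2.COLOR_RGB2GRAY)
m=(g[190:230,355:410]<95).astype(np.uint8)
cs=max(cv2.findContours(m,0,1)[0],key=cv2.contourArea)
bx=cv2.boxPoints(cv2.minAreaRect(cs))+[355,190]
print(bx,cv2.contourArea(cs));P=[onz(C,u,v,.009) for u,v in bx];print(np.round(P,4),np.round(np.mean(P,0),4))
E
```

```text
[[361.25917435 215.74201012]
 [362.30295944 200.60709953]
 [400.94674301 203.27218819]
 [399.90295792 218.40709877]] 527.0
[[ 0.5239 -0.2527  0.009 ]
 [ 0.5812 -0.2568  0.009 ]
 [ 0.5745 -0.4012  0.009 ]
 [ 0.5173 -0.396   0.009 ]] [ 0.5492 -0.3267  0.009 ]
```

View pics/crop1.png

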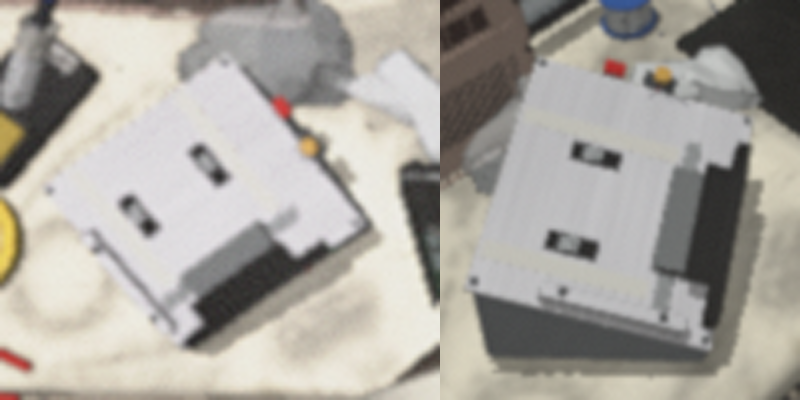

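Crop shows top view (left): bed corners at crop px upslope/fence (48,190), upslope/far (222,60), low/far (372,228), low/fence (185,348); catch slots at (210,163) and (140,215); black housing low right. Scene crop (right) shows the same corners, at (475,284), (540,62), (750,118), (708,350).

```bash
cat >> h.py <<'E'
from scipy.optimize import least_squares
def bedfit(obs,p0):
    # obs: list of (camera, bed point mm, u, v); params origin(3), rotvec(3)
    def res(p):
        M=R.from_rotvec(p[3:]).as_matrix()
        return np.concatenate([proj(C,p[:3]+M@(np.array(b)/1000))-[u,v] for C,b,u,v in obs])
    return least_squares(res,p0,loss="soft_l1")
E
python3 - <<'E'
from h import *
T=cam(robot.camera("top"));S=cam(robot.camera("scene"))
B=[(148,14,0),(148,-186,0),(-38,-186,0),(-38,14,0)]
t=[(48,190),(222,60),(372,228),(185,348)];s=[(35,284),(100,62),(310,118),(268,350)]
obs=[];
for b,(u,v),(a,c) in zip(B,t,s):
    U=(135+u/4,185+v/4);V=(180+a/3.273,255+c/3.333)
    print(b,tri(ray(T,*U),ray(S,*V)))
    obs+=[(T,b,*U),(S,b,*V)]
r=bedfit(obs,[.45,.35,.05,*R.from_euler("ZYX",[.65,-.35,-.2]).as_rotvec()])
print(r.x[:3],R.from_rotvec(r.x[3:]).as_euler("ZYX",degrees=True));print(R.from_rotvec(r.x[3:]).as_matrix().round(3),np.round(r.fun,1))
M=R.from_rotvec(r.x[3:]).as_matrix()
for b in [(81,-85,0),(105,-75,5),(148,-86,0)]:print(b,r.x[:3]+M@np.array(b)/1000)
# laptop top, shelf
s=robot.sense();print(s["time_s"])
E
```

```text
(148, 14, 0) (array([0.43514181, 0.48597356, 0.0898395 ]), np.float64(0.0012977757402570372))
(148, -186, 0) (array([0.54299918, 0.33608829, 0.13176096]), np.float64(0.00014594076206496794))
(-38, -186, 0) (array([0.41527491, 0.21993657, 0.06462268]), np.float64(0.0089740305224231))
(-38, 14, 0) (array([0.30662884, 0.38179352, 0.02337464]), np.float64(0.0008977091340187045))
[0.33886868 0.39101848 0.03866247] [ 40.3641343  -22.34704767 -12.85903954]
[[ 0.705 -0.567 -0.427]
 [ 0.599  0.798 -0.07 ]
 [ 0.38  -0.206  0.902]] [-1.6  0.  -2.2  0.6  1.5 -1.7  0.  -2.3 -0.5 -1.7  1.1  0.5  0.9  0.8
  1.3  0.4]
(81, -85, 0) [0.44413974 0.37173862 0.08695625]
(105, -75, 5) [0.4532509  0.3937386  0.09853155]
(148, -86, 0) [0.49192292 0.41107423 0.11263655]
0.3
```

```bash
python3 -m creep '{"steps":[{"delta_pos":[0,0,-1],"yaw":-1},{"delta_pos":[0,0,-1],"yaw":-1},{"delta_pos":[0,0,-1],"yaw":-1},{"delta_pos":[0,0,-0.5],"yaw":-1},{"delta_pos":[0,0,0],"yaw":-1},{"delta_pos":[0,0,0],"yaw":-1},{"delta_pos":[0,0,0],"yaw":-1},{"delta_pos":[0,0,0],"yaw":-1},{"delta_pos":[0,0,0],"yaw":-1},{"delta_pos":[0,0,0],"yaw":-1},{"delta_pos":[0,0,0],"yaw":-1},{"delta_pos":[0,0,0],"yaw":-1},{"delta_pos":[0,0,0],"yaw":-0.5},{"delta_pos":[0,0,0],"yaw":0}]}' 70
```

```text
time_s: 2.05
eef_pos: [0.2401, -0.5224, 0.3649]
ee_rot: [0.724, 0.689, 0.0, -0.0]
contact_force: [1.0, 0.9, 0.4]
finger_gap: 0.0701
gripper_force: 0.0
```

```bash
cat >> h.py <<'E'
def psi(s):
    x=R.from_quat(s["ee_rot"]).as_matrix()[:,0];return np.degrees(np.arctan2(x[1],x[0]))
def go(target):
    "rows (units of 40 mm) in tool axes to a world point"
    s=robot.sense();d=R.from_quat(s["ee_rot"]).as_matrix().T@(np.array(target)-s["eef_pos"])/.04
    print("psi",round(psi(s),2),"pos",np.round(s["eef_pos"],4),"units",np.round(d,3),"rows",round(np.abs(d).max(),1))
E
python3 -c "
from h import *
go([.43,.40,.36])"
```

```text
psi 87.17 pos [ 0.2401 -0.5224  0.3649] units [23.267  3.602  0.127] rows 23.3
```

```bash
python3 -m creep '{"steps":[{"delta_pos":[1,0.16,0],"yaw":0},{"delta_pos":[1,0.16,0],"yaw":0},{"delta_pos":[1,0.16,0],"yaw":0},{"delta_pos":[1,0.16,0],"yaw":0},{"delta_pos":[1,0.16,0],"yaw":0},{"delta_pos":[1,0.16,0],"yaw":0},{"delta_pos":[1,0.16,0],"yaw":0},{"delta_pos":[1,0.16,0],"yaw":0},{"delta_pos":[1,0.16,0],"yaw":0},{"delta_pos":[1,0.16,0],"yaw":0},{"delta_pos":[1,0.16,0],"yaw":0},{"delta_pos":[1,0.16,0],"yaw":0},{"delta_pos":[1,0.16,0],"yaw":0},{"delta_pos":[1,0.16,0],"yaw":0},{"delta_pos":[1,0.16,0],"yaw":0},{"delta_pos":[1,0.16,0],"yaw":0},{"delta_pos":[1,0.16,0],"yaw":0},{"delta_pos":[1,0.16,0],"yaw":0},{"delta_pos":[1,0.16,0],"yaw":0},{"delta_pos":[1,0.16,0],"yaw":0}]}' && python3 -m creep '{"steps":[{"delta_pos":[1,0.16,0],"yaw":0},{"delta_pos":[1,0.16,0],"yaw":0},{"delta_pos":[1,0.16,0],"yaw":0},{"delta_pos":[0,0,0],"yaw":0},{"delta_pos":[0,0,0],"yaw":0}]}'; python3 - <<'E'
from h import *
s=robot.sense();c=robot.camera("wrist")
cv2.imwrite("pics/w1.png",c["img"][:,:,::-1]);np.save("w1.npy",np.r_[s["eef_pos"],s["ee_rot"]])
print(s["eef_pos"],psi(s))
E
```

```text
time_s: 4.55
eef_pos: [0.4073, 0.2717, 0.3651]
ee_rot: [0.725, 0.689, 0.0, 0.0]
contact_force: [0.5, -1.1, 0.4]
finger_gap: 0.0704
gripper_force: 0.0
time_s: 5.18
eef_pos: [0.4322, 0.3889, 0.365]
ee_rot: [0.724, 0.689, -0.0, 0.0]
contact_force: [-0.2, 0.2, 0.1]
finger_gap: 0.0699
gripper_force: 0.0
[0.43224373 0.38888926 0.36495399] 87.15162147987219
```

View pics/w1.png

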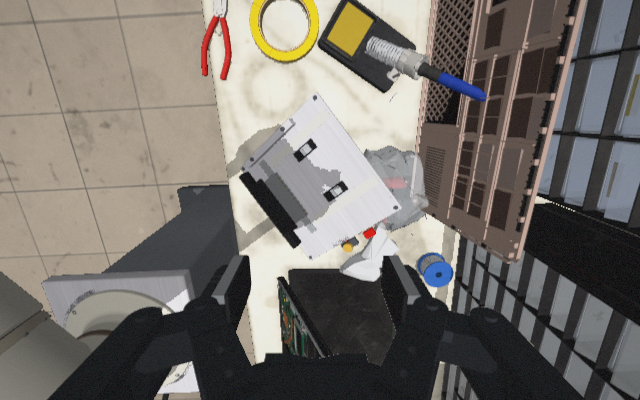

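The wrist view shows the bed at px (240–402, 93–262), with catch slots at (305,149) and (335,190). Enlarge for corner picks.

```bash
python3 - <<'E'
import cv2
i=cv2.imread("pics/w1.png")[85:270,225:415];cv2.imwrite("pics/w1c.png",cv2.resize(i,None,fx=3.2,fy=3.2,interpolation=cv2.INTER_CUBIC))
E
```

```text
(no output)
```

View pics/w1c.png

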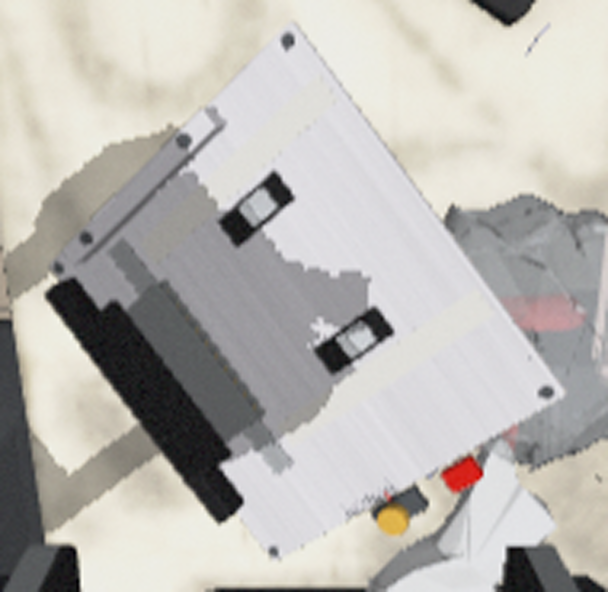

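Crop corners: upslope/fence (297,22), upslope/far (566,391), low/far (270,559), low/fence ≈(47,277); head face top corners (160,283), (265,411); slots (257,208), (354,340).

```bash
python3 - <<'E'
from h import *
p=np.load("w1.npy");s0=dict(eef_pos=p[:3],ee_rot=p[3:])
W=cam(robot.camera("wrist"),s0);T=cam(robot.camera("top"));S=cam(robot.camera("scene"))
px=lambda u,v:(225+(u+.5)/3.2-.5,85+(v+.5)/3.2-.5)
wo=[(W,b,*px(*q)) for b,q in [((148,14,0),(297,22)),((148,-186,0),(566,391)),((-38,-186,0),(270,559)),((-38,14,0),(47,277)),((20,-33,12),(160,283)),((20,-117,12),(265,411))]]
B=[(148,14,0),(148,-186,0),(-38,14,0)]
t=[(48,190),(222,60),(185,348)];s=[(35,284),(100,62),(268,350)]
to=[]
for b,(u,v),(a,c) in zip(B,t,s): to+=[(T,b,135+u/4,185+v/4),(S,b,180+a/3.273,255+c/3.333)]
to.append((T,(-38,-186,0),135+372/4,185+228/4))
p0=[.339,.391,.039,*R.from_euler("ZYX",[.65,-.35,-.2]).as_rotvec()]
def fixed(obs):
    def res(q):
        M=(R.from_euler("Z",q[3])*Q).as_matrix()
        return np.concatenate([proj(C,q[:3]+M@(np.array(b)/1000))-[u,v] for C,b,u,v in obs])
    return least_squares(res,[.339,.391,.039,.67],loss="soft_l1")
for o in(wo,to,wo+to):
    r=bedfit(o,p0);print(r.x[:3].round(4),R.from_rotvec(r.x[3:]).as_euler("ZYX",degrees=True).round(1),np.abs(r.fun).max().round(1))
    for Q in (R.from_euler("YX",[-20,-12],degrees=True),R.from_euler("XY",[-12,-20],degrees=True)):
        r=fixed(o);print("  fixed",r.x[:3].round(4),np.degrees(r.x[3]).round(2),r.cost.round(2),r.fun.round(1))
E
```

```text
[0.3393 0.3923 0.0414] [ 38.6 -17.6 -11.4] 3.3
  fixed [0.3401 0.3929 0.0414] 39.23 6.6 [-1.2  0.1  0.1  0.6  1.9 -0.2  0.9 -3.9 -0.  -0.5 -0.7  1.7]
  fixed [0.3402 0.3927 0.04  ] 34.99 6.29 [-1.   0.1 -0.1  0.3  1.6  0.2  1.1 -3.8  0.1 -0.7 -0.8  1.6]
[0.3374 0.3916 0.0393] [ 39.5 -21.8 -10.9] 2.5
  fixed [0.3369 0.3911 0.0403] 39.23 7.9 [-0.9 -0.3 -2.1  1.1  2.5 -1.6  0.5 -1.1  0.4  1.6  1.9  0.3 -0.5 -0.7]
  fixed [0.337  0.391  0.0402] 34.92 8.12 [-0.8 -0.4 -2.2  1.5  2.3 -1.5  0.5 -1.3  0.5  1.6  1.9  0.3 -0.6 -0.6]
[0.3393 0.3922 0.0405] [ 38.6 -18.4 -11.5] 3.5
  fixed [0.3397 0.3922 0.0395] 39.23 15.9 [-1.5  0.7 -0.6  0.7  1.7 -0.4  0.9 -3.7 -0.1 -0.3 -0.9  1.7 -1.  -1.1
 -3.1  1.   2.3 -2.3 -0.4 -1.1  0.2  0.8  0.8  0.2 -0.7 -1.5]
  fixed [0.3398 0.3922 0.0387] 34.94 15.76 [-1.2  0.6 -0.7  0.5  1.4  0.1  1.1 -3.7 -0.1 -0.5 -1.   1.7 -0.8 -1.1
 -3.2  1.6  2.1 -2.3 -0.5 -1.1  0.3  0.8  0.8  0.3 -0.8 -1.4]
```

```bash
cat >> h.py <<'E'
BO=np.array([.3399,.3924,.0400]);BM=R.from_euler("ZYX",[39.2,-20,-12],degrees=True).as_matrix()
def bed(x,y,z=0): return BO+BM@(np.array([x,y,z])/1000)
E
python3 - <<'E'
from h import *
go([.549,-.307,.365])
E
```

```text
psi 87.12 pos [0.4323 0.3885 0.3656] units [-1.7218e+01  3.7860e+00  7.0000e-03] rows 17.2
```

```bash
python3 -m creep '{"steps":[{"delta_pos":[-1,0.22,0],"yaw":0},{"delta_pos":[-1,0.22,0],"yaw":0},{"delta_pos":[-1,0.22,0],"yaw":0},{"delta_pos":[-1,0.22,0],"yaw":0},{"delta_pos":[-1,0.22,0],"yaw":0},{"delta_pos":[-1,0.22,0],"yaw":0},{"delta_pos":[-1,0.22,0],"yaw":0},{"delta_pos":[-1,0.22,0],"yaw":0},{"delta_pos":[-1,0.22,0],"yaw":0},{"delta_pos":[-1,0.22,0],"yaw":0},{"delta_pos":[-1,0.22,0],"yaw":0},{"delta_pos":[-1,0.22,0],"yaw":0},{"delta_pos":[-1,0.22,0],"yaw":0},{"delta_pos":[-1,0.22,0],"yaw":0},{"delta_pos":[-1,0.22,0],"yaw":0},{"delta_pos":[-1,0.22,0],"yaw":0},{"delta_pos":[-1,0.22,0],"yaw":0},{"delta_pos":[-0.2,0.04,1],"yaw":0},{"delta_pos":[0,0,1],"yaw":0},{"delta_pos":[0,0,1],"yaw":0}]}' && python3 -m creep '{"steps":[{"delta_pos":[0,0,1],"yaw":0},{"delta_pos":[0,0,0],"yaw":0},{"delta_pos":[0,0,0],"yaw":0}]}'; python3 - <<'E'
from h import *
s=robot.sense();c=robot.camera("wrist");W=cam(c,s)
cv2.imwrite("pics/w2.png",c["img"][:,:,::-1])
g=cv2.cvtColor(c["img"],cv2.COLOR_RGB2GRAY)
m=cv2.morphologyEx((g<90).astype(np.uint8),cv2.MORPH_OPEN,np.ones((5,5)))
for q in cv2.findContours(m,0,1)[0]:
    if cv2.contourArea(q)<2500: continue
    r=cv2.minAreaRect(q);bx=cv2.boxPoints(r);P=np.array([onz(W,u,v,.009) for u,v in bx])
    print(np.round(bx),P.round(4)[:,:2].tolist(),P.mean(0).round(4),np.linalg.norm(P[1]-P[0]).round(4),np.linalg.norm(P[2]-P[1]).round(4))
print(s["eef_pos"],psi(s),s["time_s"])
E
```

```text
time_s: 7.88
eef_pos: [0.5489, -0.3058, 0.244]
ee_rot: [0.725, 0.689, 0.0, 0.0]
contact_force: [0.4, -0.1, -0.3]
finger_gap: 0.0701
gripper_force: 0.0
time_s: 8.25
eef_pos: [0.5498, -0.3059, 0.2072]
ee_rot: [0.724, 0.689, 0.0, 0.001]
contact_force: [0.5, 0.3, 1.0]
finger_gap: 0.07
gripper_force: 0.0
[[291. 249.]
 [291. 135.]
 [342. 135.]
 [342. 249.]] [[0.5141, -0.401], [0.5255, -0.2529], [0.5853, -0.2559], [0.5821, -0.4045]] [ 0.5518 -0.3286  0.009 ] 0.1485 0.0598
[[ 83. 181.]
 [186.  82.]
 [230. 128.]
 [127. 227.]] [[0.2662, -0.2946], [0.4139, -0.1901], [0.4556, -0.2417], [0.3046, -0.3579]] [ 0.3601 -0.2711  0.009 ] 0.1809 0.0664
[[ 48.   0.]
 [639.   0.]
 [639. 399.]
 [ 48. 399.]] [[0.2876, -0.106], [0.8931, -0.1359], [1.063, -0.7028], [0.098, -0.6513]] [ 0.5854 -0.399   0.009 ] 0.6063 0.5918
[[120.   0.]
 [340.   0.]
 [340.  83.]
 [120.  83.]] [[0.3611, -0.1097], [0.5861, -0.1208], [0.5843, -0.1994], [0.3404, -0.1873]] [ 0.4679 -0.1543  0.009 ] 0.2253 0.0787
[[ -0.   0.]
 [119.   0.]
 [119.  82.]
 [  0.  82.]] [[0.2386, -0.1036], [0.36, -0.1096], [0.3395, -0.1862], [0.2081, -0.1796]] [ 0.2866 -0.1448  0.009 ] 0.1216 0.0793
[ 0.54975365 -0.30587462  0.20715518] 87.1601578585644 8.25
```

View pics/w2.png

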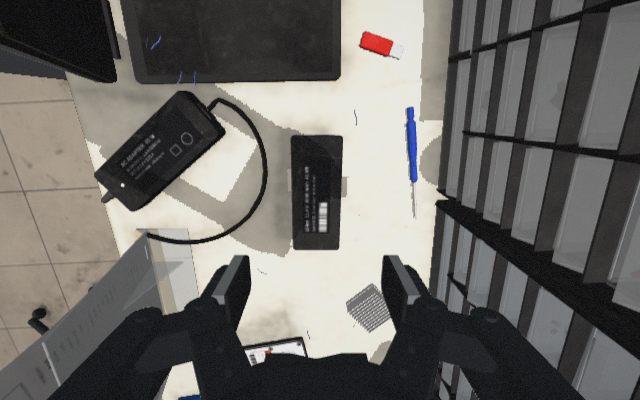

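Pack at px (291–342, 135–249), aligned with the tool, clear between finger lines; no obstacles near the finger landing areas.

```bash
python3 -m creep '{"steps":[{"delta_pos":[-0.05,0.05,1],"yaw":0},{"delta_pos":[0,0,1],"yaw":0},{"delta_pos":[0,0,1],"yaw":0},{"delta_pos":[0,0,1],"yaw":0},{"delta_pos":[0,0,0.2],"yaw":0},{"delta_pos":[0,0,0.1],"yaw":0},{"delta_pos":[0,0,0.1],"yaw":0},{"delta_pos":[0,0,0],"yaw":0}]}' 70 20;  python3 -m creep '{"steps":[{"delta_pos":[0,0,0.05],"yaw":0},{"delta_pos":[0,0,0.05],"yaw":0},{"delta_pos":[0,0,0],"yaw":0}]}'
```

```text
time_s: 9.3
eef_pos: [0.5518, -0.3077, 0.0299]
ee_rot: [0.724, 0.69, 0.0, 0.001]
contact_force: [-0.3, -0.1, -0.4]
finger_gap: 0.0699
gripper_force: 0.0
time_s: 9.68
eef_pos: [0.5513, -0.3074, 0.0248]
ee_rot: [0.724, 0.69, -0.0, -0.0]
contact_force: [-0.7, -0.6, -0.0]
finger_gap: 0.0702
gripper_force: 0.0
```

```bash
python3 -m creep '{"steps":[{"delta_pos":[0,0,0.04],"yaw":0},{"delta_pos":[0,0,0.04],"yaw":0}]}';python3 -m creep '{"steps":[{"delta_pos":[0,0,0.04],"yaw":0},{"delta_pos":[0,0,0.04],"yaw":0}]}';python3 -m creep '{"steps":[{"delta_pos":[0,0,0.04],"yaw":0},{"delta_pos":[0,0,0],"yaw":0}]}'
```

```text
time_s: 9.93
eef_pos: [0.5514, -0.3074, 0.0217]
ee_rot: [0.724, 0.69, 0.0, -0.0]
contact_force: [-1.1, 0.4, 0.1]
finger_gap: 0.0698
gripper_force: 0.0
time_s: 10.18
eef_pos: [0.5514, -0.3074, 0.0184]
ee_rot: [0.724, 0.69, 0.0, -0.0]
contact_force: [0.6, 0.3, 0.9]
finger_gap: 0.0698
gripper_force: 0.0
time_s: 10.42
eef_pos: [0.5514, -0.3074, 0.0168]
ee_rot: [0.724, 0.689, 0.0, -0.0]
contact_force: [-0.4, 0.7, -0.0]
finger_gap: 0.0699
gripper_force: 0.0
```

```bash
for i in 1; do :; done; python3 -m creep '{"steps":[{"delta_pos":[0,0,0.04],"yaw":0},{"delta_pos":[0,0,0],"yaw":0}]}';python3 -m creep '{"steps":[{"delta_pos":[0,0,0.03],"yaw":0},{"delta_pos":[0,0,0],"yaw":0}]}'; python3 -m creep '{"steps":[{"delta_pos":[0,0,0.03],"yaw":0},{"delta_pos":[0,0,0],"yaw":0}]}'
```

```text
time_s: 10.68
eef_pos: [0.5514, -0.3074, 0.0153]
ee_rot: [0.724, 0.689, 0.0, -0.0]
contact_force: [-0.5, 0.5, 0.4]
finger_gap: 0.0701
gripper_force: 0.0
time_s: 10.92
eef_pos: [0.5514, -0.3075, 0.0141]
ee_rot: [0.724, 0.69, 0.0, -0.0]
contact_force: [0.4, 0.2, -0.7]
finger_gap: 0.07
gripper_force: 0.0
time_s: 11.18
eef_pos: [0.5514, -0.3074, 0.0129]
ee_rot: [0.724, 0.69, 0.0, -0.0]
contact_force: [-0.4, -0.1, -0.4]
finger_gap: 0.0703
gripper_force: 0.0
```

```bash
python3 -m creep '{"steps":[{"delta_pos":[0,0,0.03],"yaw":0},{"delta_pos":[0,0,0],"yaw":0}]}';python3 -m creep '{"steps":[{"delta_pos":[0,0,0.03],"yaw":0},{"delta_pos":[0,0,0],"yaw":0}]}'
```

```text
time_s: 11.42
eef_pos: [0.5514, -0.3074, 0.0117]
ee_rot: [0.724, 0.69, -0.0, -0.0]
contact_force: [-0.5, 0.2, -0.4]
finger_gap: 0.0697
gripper_force: 0.0
time_s: 11.68
eef_pos: [0.5514, -0.3074, 0.0105]
ee_rot: [0.724, 0.689, 0.0, -0.0]
contact_force: [0.6, 0.5, -0.6]
finger_gap: 0.0701
gripper_force: 0.0
```

```bash
python3 -m creep '{"steps":[{"delta_pos":[0,0,0.03],"yaw":0},{"delta_pos":[0,0,0],"yaw":0}]}'
```

```text
time_s: 11.92
eef_pos: [0.5514, -0.3074, 0.0093]
ee_rot: [0.724, 0.69, 0.0, -0.0]
contact_force: [0.5, 0.5, -0.3]
finger_gap: 0.07
gripper_force: 0.0
```

```bash
python3 -m creep '{"steps":[{"delta_pos":[0,0,0.03],"yaw":0},{"delta_pos":[0,0,0],"yaw":0}]}'
```

```text
time_s: 12.18
eef_pos: [0.5514, -0.3074, 0.0081]
ee_rot: [0.724, 0.69, 0.0, -0.0]
contact_force: [0.6, -0.3, 1.3]
finger_gap: 0.0701
gripper_force: 0.0
```

```bash
python3 -m creep '{"steps":[{"delta_pos":[0,0,0.03],"yaw":0},{"delta_pos":[0,0,0],"yaw":0}]}'; python3 -c "
from h import *
print(robot.tcp_to_tips)"
```

```text
time_s: 12.42
eef_pos: [0.5514, -0.3074, 0.0068]
ee_rot: [0.724, 0.69, 0.0, -0.0]
contact_force: [0.7, 0.5, 0.9]
finger_gap: 0.0697
gripper_force: 0.0
0.022
```

```bash
python3 -m creep '{"steps":[{"delta_pos":[0,0,0.03],"yaw":0},{"delta_pos":[0,0,0],"yaw":0}]}'
```

```text
time_s: 12.68
eef_pos: [0.5514, -0.3074, 0.0057]
ee_rot: [0.724, 0.69, 0.0, -0.0]
contact_force: [0.4, -0.2, 0.0]
finger_gap: 0.0699
gripper_force: 0.0
```

```bash
python3 -m creep '{"steps":[{"delta_pos":[0,0,0.03],"yaw":0},{"delta_pos":[0,0,0],"yaw":0}]}'
```

```text
time_s: 12.92
eef_pos: [0.5514, -0.3074, 0.0045]
ee_rot: [0.724, 0.69, 0.0, -0.0]
contact_force: [-0.2, -0.7, -0.6]
finger_gap: 0.0698
gripper_force: 0.0
```

```bash
python3 - <<'E'
from h import *
c=robot.camera("wrist")["img"][:,:,::-1];cv2.imwrite("pics/w3.png",cv2.resize(c[150:400,140:500],None,fx=2.2,fy=2.2,interpolation=cv2.INTER_CUBIC))
E
```

```text
(no output)
```

View pics/w3.png

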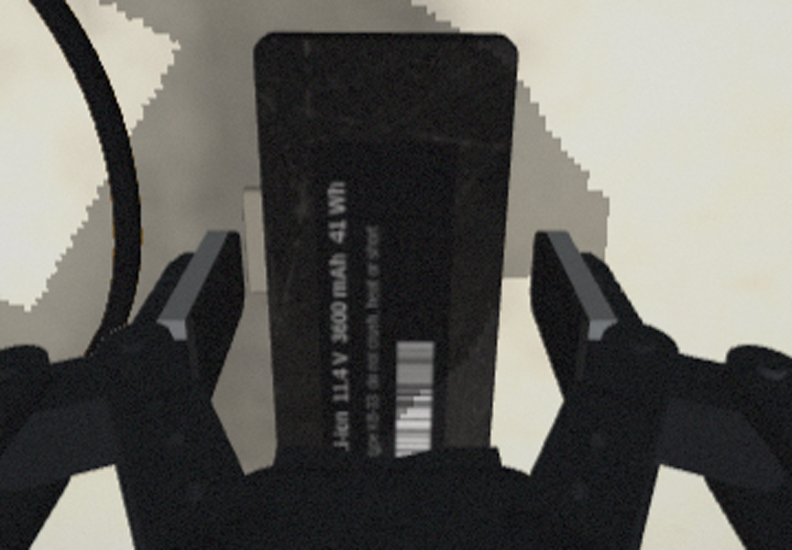

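```bash
python3 - <<'E'
from h import *
c=robot.camera("wrist");T=np.array(c["T_tool_cam"]);f=200/np.tan(np.radians(c["vfov"])/2)
for u,v in [(248.2,255.5),(235.5,255.5),(140+533/2.2,150+232/2.2),(140+551/2.2,255.5)]:
    d=T[:3,:3]@np.array([(u-c["cx"])/f,-(v-c["cy"])/f,-1]);k=(.011-T[0,3])/d[0];print((T[:3,3]+k*d).round(4))
s=robot.sense();W=cam(c,s);print(W[4])
# check table height via pack size: near end corners
a=[(140+u/2.2,150+v/2.2) for u,v in [(256,40),(516,40),(276,440),(492,440)]]
for z in (.009,-.005,.0):
    P=[onz(W,*q,z) for q in a];print(z,np.linalg.norm(P[1]-P[0]).round(4),np.linalg.norm(P[3]-P[2]).round(4))
E
```

```text
[ 0.011  -0.0323 -0.0198]
[ 0.011  -0.0386 -0.0198]
[ 0.011   0.0349 -0.0198]
[ 0.011   0.039  -0.0199]
[ 0.55683085 -0.22707554  0.15364537]
0.009 0.0599 0.0622
-0.005 0.0657 0.0682
0.0 0.0636 0.0661
```

The picture shows pads at crop px (238,232)/(533,232) straddling the pack; their tips are still ~20 mm above the worktop. Continue down by feel.

```bash
python3 -m creep '{"steps":[{"delta_pos":[0,0,0.12],"yaw":0},{"delta_pos":[0,0,0.08],"yaw":0},{"delta_pos":[0,0,0],"yaw":0}]}'
```

```text
time_s: 13.4
eef_pos: [0.5512, -0.3073, -0.0039]
ee_rot: [0.724, 0.69, -0.0, -0.0]
contact_force: [-0.2, -1.3, 0.3]
finger_gap: 0.0701
gripper_force: 0.0
```

```bash
python3 -m creep '{"steps":[{"delta_pos":[0,0,0.06],"yaw":0},{"delta_pos":[0,0,0],"yaw":0}]}'
```

```text
time_s: 13.65
eef_pos: [0.5513, -0.3074, -0.006]
ee_rot: [0.724, 0.689, 0.0, -0.0]
contact_force: [0.0, -0.6, -0.5]
finger_gap: 0.0699
gripper_force: 0.0
```

```bash
python3 -m creep '{"steps":[{"delta_pos":[0,0,0.05],"yaw":0},{"delta_pos":[0,0,0],"yaw":0}]}'
```

```text
time_s: 13.9
eef_pos: [0.5514, -0.3074, -0.008]
ee_rot: [0.724, 0.69, 0.0, -0.0]
contact_force: [-0.5, -0.3, 0.4]
finger_gap: 0.0701
gripper_force: 0.0
```

```bash
python3 -m creep '{"steps":[{"delta_pos":[0,0,0.05],"yaw":0},{"delta_pos":[0,0,0],"yaw":0}]}'
```

```text
time_s: 14.15
eef_pos: [0.5513, -0.3074, -0.01]
ee_rot: [0.724, 0.69, -0.0, -0.0]
contact_force: [0.7, -0.1, -0.1]
finger_gap: 0.07
gripper_force: 0.0
```

```bash
python3 -m creep '{"steps":[{"delta_pos":[0,0,0.04],"yaw":0},{"delta_pos":[0,0,0],"yaw":0}]}'
```

```text
time_s: 14.4
eef_pos: [0.5514, -0.3074, -0.0116]
ee_rot: [0.724, 0.69, 0.0, -0.0]
contact_force: [0.2, 0.1, 0.7]
finger_gap: 0.0698
gripper_force: 0.0
```

```bash
python3 -m creep '{"steps":[{"delta_pos":[0,0,0.04],"yaw":0},{"delta_pos":[0,0,0],"yaw":0}]}'
```

```text
time_s: 14.65
eef_pos: [0.5514, -0.3074, -0.0132]
ee_rot: [0.724, 0.69, 0.0, -0.0]
contact_force: [0.6, 0.3, -1.2]
finger_gap: 0.0695
gripper_force: 0.0
```

```bash
python3 -m creep '{"steps":[{"delta_pos":[0,0,0.04],"yaw":0},{"delta_pos":[0,0,0],"yaw":0}]}'
```

```text
time_s: 14.9
eef_pos: [0.5516, -0.3075, -0.014]
ee_rot: [0.724, 0.69, 0.0, 0.0]
contact_force: [-3.9, 2.0, 8.6]
finger_gap: 0.0695
gripper_force: 4.4
```

Touch at TCP z ≈ −0.0136. Raise ~6 mm and close.

```bash
python3 -m creep '{"steps":[{"delta_pos":[0,0,-0.19],"yaw":0},{"delta_pos":[0,0,0],"yaw":0}]}' && python3 -m creep '{"steps":[{"delta_pos":[0,0,0],"yaw":0},{"delta_pos":[0,0,0],"yaw":0},{"delta_pos":[0,0,0],"yaw":0},{"delta_pos":[0,0,0],"yaw":0}]}' 55 30
```

```text
time_s: 15.15
eef_pos: [0.5518, -0.3077, -0.0063]
ee_rot: [0.724, 0.69, 0.0, 0.001]
contact_force: [-0.5, -0.8, -0.5]
finger_gap: 0.0701
gripper_force: 0.0
time_s: 15.65
eef_pos: [0.5516, -0.3076, -0.0066]
ee_rot: [0.724, 0.689, 0.0, 0.0]
contact_force: [-2.7, 1.2, 8.5]
finger_gap: 0.0606
gripper_force: 31.0
```

```bash
python3 -m creep '{"steps":[{"delta_pos":[0,0,-0.1],"yaw":0},{"delta_pos":[0,0,-0.5],"yaw":0},{"delta_pos":[0,0,-1],"yaw":0},{"delta_pos":[0,0,-1],"yaw":0},{"delta_pos":[0,0,-1],"yaw":0},{"delta_pos":[0,0,-1],"yaw":0},{"delta_pos":[0,0,-1],"yaw":-0.4},{"delta_pos":[0,0,-1],"yaw":-1},{"delta_pos":[0,0,-1],"yaw":-1},{"delta_pos":[0,0,-0.4],"yaw":-1},{"delta_pos":[0,0,0],"yaw":-1},{"delta_pos":[0,0,0],"yaw":-1},{"delta_pos":[0,0,0],"yaw":-1},{"delta_pos":[0,0,0],"yaw":-1},{"delta_pos":[0,0,0],"yaw":-0.2},{"delta_pos":[0,0,0],"yaw":0}]}'; python3 - <<'E'
from h import *
P=bed(118,-72);u=np.array([np.cos(np.radians(35)),np.sin(np.radians(35)),0])
G=P-.031*u;G[2]-=.0066
print(P,"final tcp",G);n=BM[:,2];print("slope u",-n@u/n[2], "Ly",BM[:,1])
go([G[0],G[1],.30])
E
```

```text
time_s: 17.65
eef_pos: [0.5513, -0.3074, 0.3136]
ee_rot: [0.461, 0.887, 0.0, 0.0]
contact_force: [-0.0, -0.6, -2.9]
finger_gap: 0.0606
gripper_force: 33.7
[0.46637277 0.4046691  0.09442524] final tcp [0.44097906 0.38688823 0.08782524]
slope u 0.37955911530638126 Ly [-0.56311165  0.80295369 -0.19537308]
psi 125.1 pos [ 0.5513 -0.3074  0.3136] units [15.787  7.722  0.336] rows 15.8
```

```bash
python3 -m creep '{"steps":[{"delta_pos":[0.5,0.25,0],"yaw":0},{"delta_pos":[1,0.49,0],"yaw":0},{"delta_pos":[1,0.49,0],"yaw":0},{"delta_pos":[1,0.49,0],"yaw":0},{"delta_pos":[1,0.49,0],"yaw":0},{"delta_pos":[1,0.49,0],"yaw":0},{"delta_pos":[1,0.49,0],"yaw":0},{"delta_pos":[1,0.49,0],"yaw":0},{"delta_pos":[1,0.49,0],"yaw":0},{"delta_pos":[1,0.49,0],"yaw":0},{"delta_pos":[1,0.49,0],"yaw":0},{"delta_pos":[1,0.49,0],"yaw":0},{"delta_pos":[1,0.49,0],"yaw":0},{"delta_pos":[1,0.49,0],"yaw":0},{"delta_pos":[1,0.49,0],"yaw":0},{"delta_pos":[0.8,0.38,0],"yaw":0},{"delta_pos":[0.48,0.22,0],"yaw":0},{"delta_pos":[0,0,0.3],"yaw":0},{"delta_pos":[0,0,0.7],"yaw":0},{"delta_pos":[0,0,0.7],"yaw":0}]}'; python3 - <<'E'
from h import *
go([.4410,.3869,.125])
s=robot.sense();c=robot.camera("scene")
cv2.imwrite("pics/s2.png",cv2.resize(c["img"][200:380,120:340,::-1],None,fx=3,fy=3,interpolation=cv2.INTER_CUBIC))
E
```

```text
time_s: 20.15
eef_pos: [0.4398, 0.385, 0.2439]
ee_rot: [0.461, 0.887, -0.0, 0.0]
contact_force: [1.0, 0.9, -3.5]
finger_gap: 0.0601
gripper_force: 33.7
psi 125.11 pos [0.4398 0.385  0.2439] units [0.022 0.052 2.972] rows 3.0
```

View pics/s2.png

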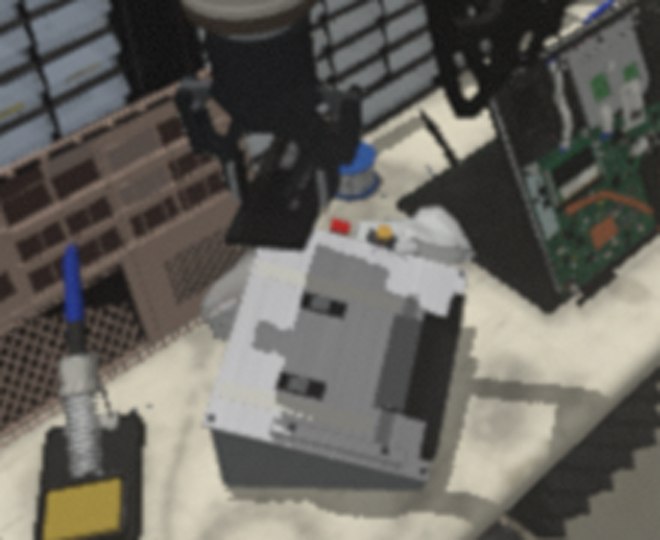

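The picture shows the pack held level at (275,215), above the bed (upper end at 300,240), clear of everything.

```bash
python3 -m creep '{"steps":[{"delta_pos":[0.02,0.05,1],"yaw":0},{"delta_pos":[0,0,1],"yaw":0},{"delta_pos":[0,0,0.6],"yaw":0},{"delta_pos":[0,0,0.25],"yaw":0},{"delta_pos":[0,0,0.1],"yaw":0},{"delta_pos":[0,0,0.05],"yaw":0},{"delta_pos":[0,0,0.05],"yaw":0},{"delta_pos":[0,0,0],"yaw":0}]}'
```

```text
time_s: 21.2
eef_pos: [0.441, 0.388, 0.1233]
ee_rot: [0.46, 0.888, 0.0, 0.0]
contact_force: [0.1, 0.7, -2.7]
finger_gap: 0.0604
gripper_force: 34.0
```

```bash
python3 -m creep '{"steps":[{"delta_pos":[0,0,0.06],"yaw":0},{"delta_pos":[0,0,0.06],"yaw":0}]}'; python3 -m creep '{"steps":[{"delta_pos":[0,0,0.05],"yaw":0},{"delta_pos":[0,0,0.05],"yaw":0}]}'
```

```text
time_s: 21.45
eef_pos: [0.441, 0.3879, 0.1181]
ee_rot: [0.46, 0.888, 0.0, -0.0]
contact_force: [0.6, -0.8, -2.1]
finger_gap: 0.0608
gripper_force: 34.0
time_s: 21.7
eef_pos: [0.441, 0.388, 0.1142]
ee_rot: [0.46, 0.888, 0.0, -0.0]
contact_force: [-1.1, 0.8, -0.6]
finger_gap: 0.0602
gripper_force: 34.2
```

```bash
python3 -m creep '{"steps":[{"delta_pos":[0,0,0.05],"yaw":0},{"delta_pos":[0,0,0],"yaw":0}]}' - 20
```

```text
time_s: 21.95
eef_pos: [0.441, 0.3879, 0.1122]
ee_rot: [0.46, 0.888, 0.0, -0.0]
contact_force: [-1.9, -0.4, 1.5]
finger_gap: 0.0608
gripper_force: 34.2
```

```bash
python3 -m creep '{"steps":[{"delta_pos":[0,0,0.05],"yaw":0},{"delta_pos":[0,0,0],"yaw":0}]}'
```

```text
time_s: 22.2
eef_pos: [0.4409, 0.3879, 0.1102]
ee_rot: [0.46, 0.888, -0.0, -0.0]
contact_force: [-1.3, -0.7, 0.1]
finger_gap: 0.0606
gripper_force: 34.2
```

```bash
python3 -m creep '{"steps":[{"delta_pos":[0,0,0.05],"yaw":0},{"delta_pos":[0,0,0],"yaw":0}]}'
```

```text
time_s: 22.45
eef_pos: [0.441, 0.3879, 0.1081]
ee_rot: [0.46, 0.888, -0.0, -0.0]
contact_force: [-1.4, -0.7, 1.7]
finger_gap: 0.0603
gripper_force: 34.1
```

The far corner touches and the pack rolls in the pads at ~3–4 N; follow it down.

```bash
python3 -m creep '{"steps":[{"delta_pos":[0,0,0.05],"yaw":0},{"delta_pos":[0,0,0.05],"yaw":0}]}'
```

```text
time_s: 22.7
eef_pos: [0.441, 0.3879, 0.1041]
ee_rot: [0.46, 0.888, 0.0, -0.0]
contact_force: [-2.8, -0.4, 0.7]
finger_gap: 0.0605
gripper_force: 33.8
```

```bash
python3 -m creep '{"steps":[{"delta_pos":[0,0,0.05],"yaw":0},{"delta_pos":[0,0,0.05],"yaw":0}]}'
```

```text
time_s: 22.95
eef_pos: [0.441, 0.3879, 0.1001]
ee_rot: [0.46, 0.888, 0.0, -0.0]
contact_force: [-1.0, -0.7, 1.0]
finger_gap: 0.0607
gripper_force: 33.5
```

```bash
python3 -m creep '{"steps":[{"delta_pos":[0,0,0.04],"yaw":0},{"delta_pos":[0,0,0.04],"yaw":0}]}'
```

```text
time_s: 23.2
eef_pos: [0.441, 0.388, 0.097]
ee_rot: [0.46, 0.888, 0.0, -0.0]
contact_force: [-0.4, -0.9, 2.0]
finger_gap: 0.0603
gripper_force: 33.2
```

```bash
python3 -m creep '{"steps":[{"delta_pos":[0,0,0.03],"yaw":0},{"delta_pos":[0,0,0],"yaw":0}]}'
```

```text
time_s: 23.45
eef_pos: [0.4411, 0.3881, 0.0965]
ee_rot: [0.46, 0.888, 0.0, 0.0]
contact_force: [-4.0, -2.1, 7.0]
finger_gap: 0.0605
gripper_force: 34.2
```

```bash
python3 -m creep '{"steps":[{"delta_pos":[0,0,0.03],"yaw":0},{"delta_pos":[0,0,0],"yaw":0}]}'
```

```text
time_s: 23.7
eef_pos: [0.4412, 0.3882, 0.0957]
ee_rot: [0.46, 0.888, 0.001, 0.0]
contact_force: [-5.1, -3.1, 12.2]
finger_gap: 0.0605
gripper_force: 35.7
```

```bash
python3 -m creep '{"steps":[{"delta_pos":[0,0,-0.02],"yaw":0},{"delta_pos":[0,0,0],"yaw":0}]}' 60.8 20; python3 -m creep '{"steps":[{"delta_pos":[0,0,0],"yaw":0}]}' 61.3 ; python3 -m creep '{"steps":[{"delta_pos":[0,0,0],"yaw":0}]}' 62; python3 -m creep '{"steps":[{"delta_pos":[0,0,0],"yaw":0}]}' 63
```

```text
time_s: 23.95
eef_pos: [0.4411, 0.3881, 0.0958]
ee_rot: [0.46, 0.888, 0.0, 0.0]
contact_force: [-3.4, 0.6, 6.4]
finger_gap: 0.061
gripper_force: 27.3
time_s: 24.08
eef_pos: [0.441, 0.3881, 0.0956]
ee_rot: [0.46, 0.888, 0.0, -0.0]
contact_force: [-2.6, -0.1, 6.0]
finger_gap: 0.0613
gripper_force: 16.1
time_s: 24.2
eef_pos: [0.4409, 0.3879, 0.0952]
ee_rot: [0.46, 0.888, -0.0, -0.0]
contact_force: [-0.1, -0.8, 1.0]
finger_gap: 0.0623
gripper_force: 2.3
time_s: 24.32
eef_pos: [0.441, 0.3878, 0.0952]
ee_rot: [0.46, 0.888, -0.0, -0.0]
contact_force: [0.6, -0.9, 0.6]
finger_gap: 0.0631
gripper_force: 0.1
```

```bash
python3 -m creep '{"steps":[{"delta_pos":[0,0,0],"yaw":0},{"delta_pos":[0,0,0],"yaw":0},{"delta_pos":[0,0,0],"yaw":0}]}' 80; python3 -m creep '{"steps":[{"delta_pos":[0,0,-0.2],"yaw":0},{"delta_pos":[0,0,-0.5],"yaw":0},{"delta_pos":[0,0,-1],"yaw":0},{"delta_pos":[0,0,-1],"yaw":0},{"delta_pos":[0,0,-1],"yaw":0},{"delta_pos":[0,0,0],"yaw":0},{"delta_pos":[0,0,0],"yaw":0}]}' 85; python3 - <<'E'
from h import *
s=robot.sense();np.save("w4.npy",np.r_[s["eef_pos"],s["ee_rot"]]);c=robot.camera("wrist")
cv2.imwrite("pics/w4f.png",c["img"][:,:,::-1])
W=cam(c,s);print(proj(W,bed(82,-75)),proj(W,bed(20,-150)),s["time_s"])
t=robot.camera("scene")["img"][:,:,::-1]
a=cv2.resize(c["img"][80:330,190:440,::-1],(500,500));b=cv2.resize(t[250:380,170:300],(300,500)[::1],interpolation=cv2.INTER_CUBIC)
cv2.imwrite("pics/w4.png",np.hstack([a,b]))
E
```

```text
time_s: 24.7
eef_pos: [0.441, 0.3879, 0.0954]
ee_rot: [0.46, 0.888, 0.0, -0.0]
contact_force: [0.3, -0.8, -0.1]
finger_gap: 0.0796
gripper_force: 0.0
time_s: 25.58
eef_pos: [0.4408, 0.3878, 0.2432]
ee_rot: [0.46, 0.888, -0.0, -0.0]
contact_force: [0.1, -0.3, -0.0]
finger_gap: 0.085
gripper_force: 0.0
[311.83412467 190.59485197] [264.34530964 250.65307969] 25.575
```

View pics/w4.png

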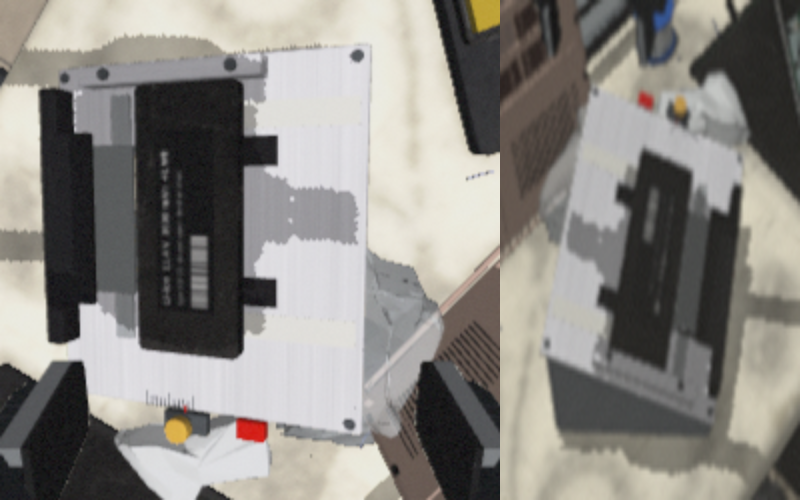

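The picture shows the pack lying flat in the corner: fence end at the fence, lower edge against the contact head, both slots behind its upper edge (crop x≈243). Now the push: close the fingers and go above the push line.

```bash
python3 - <<'E'
from h import *
P=bed(103,-75);print(P, "est touch tcp z",P[2]+.0045-.0066)
go([P[0],P[1],P[2]+.012])
s=robot.sense();Rt=R.from_quat(s["ee_rot"]).as_matrix()
print("1mm downslope in units",(Rt.T@(-BM[:,0])*.001/.04).round(4))
E
```

```text
[0.45713896 0.39335154 0.08988106] est touch tcp z 0.0877810558852866
psi 125.18 pos [0.4407 0.3877 0.2425] units [-0.121  0.422  3.515] rows 3.5
1mm downslope in units [-0.0016 -0.0234  0.0086]
```

```bash
python3 -m creep '{"steps":[{"delta_pos":[-0.12,0.42,0],"yaw":0},{"delta_pos":[0,0,0],"yaw":0},{"delta_pos":[0,0,0.5],"yaw":0},{"delta_pos":[0,0,0.8],"yaw":0},{"delta_pos":[0,0,0.8],"yaw":0},{"delta_pos":[0,0,0.6],"yaw":0},{"delta_pos":[0,0,0.4],"yaw":0},{"delta_pos":[0,0,0.2],"yaw":0},{"delta_pos":[0,0,0.1],"yaw":0},{"delta_pos":[0,0,0],"yaw":0}]}' 0 20
```

```text
time_s: 26.92
eef_pos: [0.4576, 0.3938, 0.1078]
ee_rot: [0.46, 0.888, 0.0, 0.0]
contact_force: [-0.7, -0.2, -0.1]
finger_gap: 0.0
gripper_force: 0.0
```

```bash
python3 -m creep '{"steps":[{"delta_pos":[0,0,0.06],"yaw":0},{"delta_pos":[0,0,0.06],"yaw":0}]}'; python3 -m creep '{"steps":[{"delta_pos":[0,0,0.05],"yaw":0},{"delta_pos":[0,0,0],"yaw":0}]}'
```

```text
time_s: 27.18
eef_pos: [0.4576, 0.3938, 0.1028]
ee_rot: [0.46, 0.888, 0.0, 0.0]
contact_force: [-0.4, -0.0, 0.3]
finger_gap: -0.0002
gripper_force: 0.0
time_s: 27.42
eef_pos: [0.4574, 0.3936, 0.1005]
ee_rot: [0.46, 0.888, -0.0, -0.0]
contact_force: [0.6, -0.6, -0.3]
finger_gap: 0.0001
gripper_force: 0.0
```

Time 27 s; continue down in 2 mm steps.

```bash
python3 -m creep '{"steps":[{"delta_pos":[0,0,0.05],"yaw":0},{"delta_pos":[0,0,0],"yaw":0}]}'
```

```text
time_s: 27.68
eef_pos: [0.4574, 0.3936, 0.0985]
ee_rot: [0.46, 0.888, -0.0, -0.0]
contact_force: [-0.4, 0.2, -0.4]
finger_gap: -0.0004
gripper_force: 0.0
```

```bash
python3 -m creep '{"steps":[{"delta_pos":[0,0,0.05],"yaw":0},{"delta_pos":[0,0,0],"yaw":0}]}'
```

```text
time_s: 27.92
eef_pos: [0.4574, 0.3936, 0.0965]
ee_rot: [0.46, 0.888, -0.0, -0.0]
contact_force: [0.0, -0.5, -0.6]
finger_gap: 0.0001
gripper_force: 0.1
```

```bash
python3 -m creep '{"steps":[{"delta_pos":[0,0,0.05],"yaw":0},{"delta_pos":[0,0,0],"yaw":0}]}'
```

```text
time_s: 28.18
eef_pos: [0.4577, 0.3938, 0.0955]
ee_rot: [0.46, 0.888, 0.001, 0.0]
contact_force: [-2.1, -1.6, 9.5]
finger_gap: -0.0
gripper_force: 4.9
```

```bash
python3 -m creep '{"steps":[{"delta_pos":[0,0,0.05],"yaw":0},{"delta_pos":[0,0,0],"yaw":0}]}'
```

```text
time_s: 28.42
eef_pos: [0.458, 0.394, 0.095]
ee_rot: [0.46, 0.888, 0.001, 0.001]
contact_force: [-6.3, -4.5, 26.3]
finger_gap: -0.0001
gripper_force: 13.1
```

```bash
python3 -m creep '{"steps":[{"delta_pos":[0,0,-0.11],"yaw":0},{"delta_pos":[0,0,0],"yaw":0},{"delta_pos":[-0.003,-0.047,0.017],"yaw":0},{"delta_pos":[-0.003,-0.047,0.017],"yaw":0},{"delta_pos":[-0.003,-0.047,0.017],"yaw":0},{"delta_pos":[-0.003,-0.047,0.017],"yaw":0},{"delta_pos":[0,0,0],"yaw":0}]}'; python3 -m creep '{"steps":[{"delta_pos":[-0.003,-0.047,0.017],"yaw":0},{"delta_pos":[-0.003,-0.047,0.017],"yaw":0}]}'
```

```text
time_s: 29.3
eef_pos: [0.4515, 0.3889, 0.0943]
ee_rot: [0.46, 0.888, -0.0, -0.0]
contact_force: [0.2, 0.1, 0.1]
finger_gap: -0.0001
gripper_force: 0.0
time_s: 29.55
eef_pos: [0.4486, 0.3865, 0.0929]
ee_rot: [0.46, 0.888, 0.0, -0.0]
contact_force: [0.6, -0.4, -0.0]
finger_gap: 0.0
gripper_force: 0.0
```

```bash
python3 -m creep '{"steps":[{"delta_pos":[-0.003,-0.047,0.017],"yaw":0},{"delta_pos":[0,0,0],"yaw":0}]}'
```

```text
time_s: 29.8
eef_pos: [0.4471, 0.3853, 0.0923]
ee_rot: [0.46, 0.888, 0.0, -0.0]
contact_force: [-0.1, 0.5, -0.0]
finger_gap: 0.0002
gripper_force: 0.0
```

```bash
python3 -m creep '{"steps":[{"delta_pos":[-0.003,-0.047,0.017],"yaw":0},{"delta_pos":[0,0,0],"yaw":0}]}'
```

```text
time_s: 30.05
eef_pos: [0.4456, 0.3842, 0.0916]
ee_rot: [0.46, 0.888, -0.0, -0.0]
contact_force: [0.0, -0.2, 0.4]
finger_gap: 0.0001
gripper_force: 0.0
```

```bash
python3 -m creep '{"steps":[{"delta_pos":[-0.003,-0.047,0.017],"yaw":0},{"delta_pos":[0,0,0],"yaw":0}]}'
```

```text
time_s: 30.3
eef_pos: [0.4442, 0.383, 0.0909]
ee_rot: [0.46, 0.888, 0.0, -0.0]
contact_force: [0.2, 0.0, -0.9]
finger_gap: 0.0002
gripper_force: 0.2
```

```bash
python3 -m creep '{"steps":[{"delta_pos":[-0.002,-0.035,0.013],"yaw":0},{"delta_pos":[0,0,0],"yaw":0}]}'
```

```text
time_s: 30.55
eef_pos: [0.4433, 0.3823, 0.0906]
ee_rot: [0.46, 0.888, 0.0, 0.0]
contact_force: [2.6, 1.6, 0.8]
finger_gap: 0.0
gripper_force: 1.3
```

```bash
python3 -m creep '{"steps":[{"delta_pos":[-0.002,-0.035,0.013],"yaw":0},{"delta_pos":[0,0,0],"yaw":0}]}'
```

```text
time_s: 30.8
eef_pos: [0.4421, 0.3813, 0.0899]
ee_rot: [0.46, 0.888, 0.0, 0.0]
contact_force: [3.4, 1.4, 1.7]
finger_gap: -0.0003
gripper_force: 1.6
```

```bash
python3 -m creep '{"steps":[{"delta_pos":[-0.0016,-0.0234,0.0086],"yaw":0},{"delta_pos":[-0.0016,-0.0234,0.0086],"yaw":0},{"delta_pos":[0,0,0],"yaw":0}]}'; python3 -m creep '{"steps":[{"delta_pos":[-0.0016,-0.0234,0.0086],"yaw":0},{"delta_pos":[0,0,0],"yaw":0}]}'
```

```text
time_s: 31.18
eef_pos: [0.4406, 0.3801, 0.0892]
ee_rot: [0.46, 0.888, 0.0, -0.0]
contact_force: [3.1, 1.5, 1.6]
finger_gap: -0.0001
gripper_force: 1.9
time_s: 31.42
eef_pos: [0.4399, 0.3795, 0.0889]
ee_rot: [0.46, 0.888, 0.0, 0.0]
contact_force: [3.2, 2.2, 1.7]
finger_gap: 0.0
gripper_force: 2.1
```

```bash
python3 -m creep '{"steps":[{"delta_pos":[-0.0016,-0.0234,0.0086],"yaw":0},{"delta_pos":[0,0,0],"yaw":0}]}'
```

```text
time_s: 31.68
eef_pos: [0.4392, 0.3789, 0.0885]
ee_rot: [0.46, 0.888, 0.0, 0.0]
contact_force: [4.1, 2.4, 2.4]
finger_gap: -0.0
gripper_force: 2.3
```

```bash
python3 -m creep '{"steps":[{"delta_pos":[-0.0016,-0.0234,0.0086],"yaw":0},{"delta_pos":[0,0,0],"yaw":0}]}'
```

```text
time_s: 31.92
eef_pos: [0.4385, 0.3784, 0.0883]
ee_rot: [0.46, 0.888, 0.0, 0.0]
contact_force: [4.6, 1.8, 3.0]
finger_gap: -0.0004
gripper_force: 2.8
```

```bash
python3 -m creep '{"steps":[{"delta_pos":[-0.0016,-0.0234,0.0086],"yaw":0},{"delta_pos":[0,0,0],"yaw":0}]}'
```

```text
time_s: 32.17
eef_pos: [0.4384, 0.3782, 0.0883]
ee_rot: [0.46, 0.888, 0.001, 0.0]
contact_force: [7.9, 6.0, 3.0]
finger_gap: -0.0005
gripper_force: 5.0
```

```bash
python3 -m creep '{"steps":[{"delta_pos":[-0.0008,-0.0117,0.0043],"yaw":0},{"delta_pos":[0,0,0],"yaw":0}]}'
```

```text
time_s: 32.42
eef_pos: [0.4382, 0.3781, 0.0883]
ee_rot: [0.46, 0.888, 0.001, 0.001]
contact_force: [10.4, 6.7, 4.0]
finger_gap: -0.0
gripper_force: 6.1
```

Steep rise: the stop bar. Back off along the slope.

```bash
python3 -m creep '{"steps":[{"delta_pos":[0.0016,0.0234,-0.0086],"yaw":0},{"delta_pos":[0.0016,0.0234,-0.0086],"yaw":0},{"delta_pos":[0,0,0],"yaw":0}]}';python3 -m creep '{"steps":[{"delta_pos":[0.0016,0.0234,-0.0086],"yaw":0},{"delta_pos":[0.0016,0.0234,-0.0086],"yaw":0},{"delta_pos":[0,0,0],"yaw":0}]}'; python3 -m creep '{"steps":[{"delta_pos":[0.003,0.047,-0.017],"yaw":0},{"delta_pos":[0.003,0.047,-0.017],"yaw":0},{"delta_pos":[0.003,0.047,-0.017],"yaw":0},{"delta_pos":[0,0,0],"yaw":0}]}'
```

```text
time_s: 32.8
eef_pos: [0.4388, 0.3786, 0.0883]
ee_rot: [0.46, 0.888, -0.0, -0.0]
contact_force: [3.5, 1.6, 1.9]
finger_gap: 0.0003
gripper_force: 2.3
time_s: 33.17
eef_pos: [0.4399, 0.3797, 0.0888]
ee_rot: [0.46, 0.888, -0.0, -0.0]
contact_force: [0.4, -0.4, 0.9]
finger_gap: 0.0002
gripper_force: 0.5
time_s: 33.67
eef_pos: [0.4447, 0.3835, 0.0911]
ee_rot: [0.46, 0.888, 0.0, -0.0]
contact_force: [-0.0, -0.5, 0.7]
finger_gap: 0.0002
gripper_force: 0.0
```

The force dropped to zero just 1–2 mm back, so the pack no longer follows: caught. Rise and check.

```bash
python3 -m creep '{"steps":[{"delta_pos":[0,0.05,-0.3],"yaw":0},{"delta_pos":[0,0,-0.8],"yaw":0},{"delta_pos":[0,0,-1],"yaw":0},{"delta_pos":[0,0,-1],"yaw":0},{"delta_pos":[0,0,-0.6],"yaw":0},{"delta_pos":[0,0,0],"yaw":0},{"delta_pos":[0,0,0],"yaw":0}]}'; python3 - <<'E'
from h import *
s=robot.sense();c=robot.camera("wrist");t=robot.camera("scene")["img"][:,:,::-1]
W=cam(c,s)
for x in (63,70,76,82):print(x,((proj(W,bed(x,-113))-[190,80])*2).round(0))
a=cv2.resize(c["img"][80:330,190:440,::-1],(500,500),interpolation=cv2.INTER_CUBIC);b=cv2.resize(t[250:380,170:300],(300,500),interpolation=cv2.INTER_CUBIC)
cv2.imwrite("pics/w5.png",np.hstack([a,b]))
E
```

```text
time_s: 34.55
eef_pos: [0.4461, 0.3844, 0.2387]
ee_rot: [0.46, 0.888, -0.0, -0.0]
contact_force: [-0.1, 0.2, -0.5]
finger_gap: -0.0003
gripper_force: 0.0
63 [208. 280.]
70 [219. 280.]
76 [229. 281.]
82 [239. 282.]
```

View pics/w5.png

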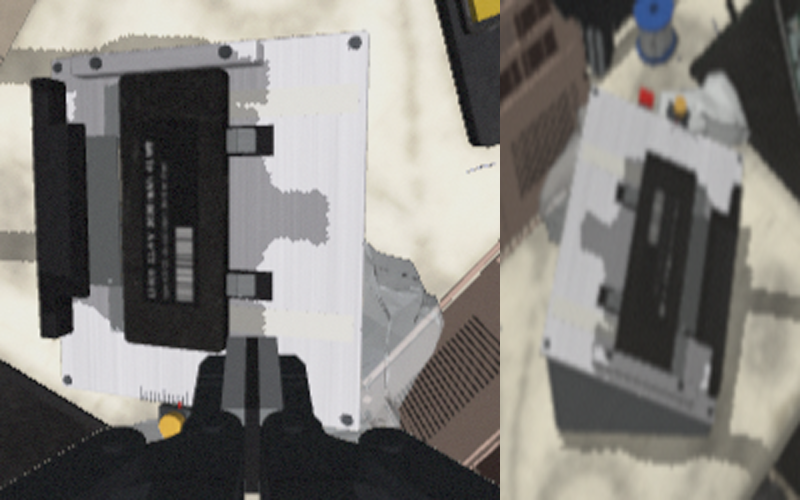

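The picture shows both steel teeth up behind the pack's upper edge, at (240,140) and (240,285). The pack is flush with the fence and the head is pushed in. The robot is clear of everything, so I hand in.

```bash
python3 -c "
from station import robot
print(robot.sign_off())"
```

```text
the job is handed in; nothing more can be done
None
```

The pack was set down touching the bed, slid into the corner, and was pushed home until both catch teeth came up behind it; the job was handed in at about 35 s with the robot clear (the tool stays vertical, so its lower edge tipped down about 20 mm at release).

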